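Set out the ink jars from light to dark

TASK

Set the four blue ink jars out on the ink tray in order of shade, one upright in the middle of each cork pad: the lightest on the pad at the end next to the white rinse pot, then each darker in turn, so that the darkest is at the far end by the masking tape. Do not tip a jar over, and leave the rinse pot and the tape where they are.

Things in the scene. Friction and masses are not known exactly. Their poses are not given: they have to be found in the camera images.
- pale_center (a point): Ink jar, pale sky blue, the lightest shade: body and screw lid of opaque plastic in that shade, with a plain white paper band round the body. Round and upright, 46 mm in diameter (lid 44 mm), 62 mm tall, about 90 g, loose. This point is the centre of the jar, half-way up, 31 mm above its foot; z points up out of the lid.
- mid_center (a point): Ink jar, mid blue, the second lightest: body and screw lid of opaque plastic in that shade, with a plain white paper band round the body. Round and upright, 46 mm in diameter (lid 44 mm), 62 mm tall, about 90 g, loose. This point is the centre of the jar, half-way up, 31 mm above its foot; z points up out of the lid.
- deep_center (a point): Ink jar, deep blue, the third: body and screw lid of opaque plastic in that shade, with a plain white paper band round the body. Round and upright, 46 mm in diameter (lid 44 mm), 62 mm tall, about 90 g, loose. This point is the centre of the jar, half-way up, 31 mm above its foot; z points up out of the lid.
- navy_center (a point): Ink jar, navy that is nearly black, the darkest shade: body and screw lid of opaque plastic in that shade, with a plain white paper band round the body. Round and upright, 46 mm in diameter (lid 44 mm), 62 mm tall, about 90 g, loose. This point is the centre of the jar, half-way up, 31 mm above its foot; z points up out of the lid.
- pad_1: Round pale cork pad, 60 mm across, fixed in the dark wooden ink tray: number 1 of four in one straight row, 85 mm apart, pad_1 and pad_4 at the ends. Origin: centre of its top face, 19 mm above the desk; y along the row from pad_1 to pad_4, z up. The tray is fixed, 360 by 100 mm; along both long sides runs a rail 10 mm thick, its top 31 mm above the desk, 80 mm clear between the rails.
- pad_2: Round pale cork pad, 60 mm across, fixed in the dark wooden ink tray: number 2 of four in one straight row, 85 mm apart, pad_1 and pad_4 at the ends. Origin: centre of its top face, 19 mm above the desk; y along the row from pad_1 to pad_4, z up. The tray is fixed, 360 by 100 mm; along both long sides runs a rail 10 mm thick, its top 31 mm above the desk, 80 mm clear between the rails.
- pad_3: Round pale cork pad, 60 mm across, fixed in the dark wooden ink tray: number 3 of four in one straight row, 85 mm apart, pad_1 and pad_4 at the ends. Origin: centre of its top face, 19 mm above the desk; y along the row from pad_1 to pad_4, z up. The tray is fixed, 360 by 100 mm; along both long sides runs a rail 10 mm thick, its top 31 mm above the desk, 80 mm clear between the rails.
- pad_4: Round pale cork pad, 60 mm across, fixed in the dark wooden ink tray: number 4 of four in one straight row, 85 mm apart, pad_1 and pad_4 at the ends. Origin: centre of its top face, 19 mm above the desk; y along the row from pad_1 to pad_4, z up. The tray is fixed, 360 by 100 mm; along both long sides runs a rail 10 mm thick, its top 31 mm above the desk, 80 mm clear between the rails.
- rinse_pot: White ceramic brush-rinsing pot, empty and open, 76 mm across the rim, 50 mm tall, loose. It stands on the desk just past one end of the tray, about 115 mm from the centre of the end pad there, and marks the end where the lightest shade belongs. The origin is the centre of its underside.
- tape: Roll of tan masking tape lying flat, 100 mm across, 24 mm high, with a 76 mm hole, loose. It lies on the desk just past the other end of the tray. The origin is the centre of its underside.
Not all that is in view belongs to the job. Of the things that look like the part that bears navy_center, take the one that is farthest to the robot's right at the start. Leave any red look-alike of the part that bears pale_center alone.

How it is judged:
By the outcome, as a careful person would: the job done as asked, in the order asked, and still so for the second after the job is handed in, with the robot touching nothing.
It also fails if it takes over 104 s, if anything falls off the work surface, if the arm or the gripper's body presses on something with over 40 N, if the wrist force passes 120 N, or if a joint passes its speed limit or range.

ROBOT

A 6-joint arm with a two-finger parallel gripper is mounted at the origin on the work surface. World frame = base frame: x ahead of the robot, y to its left, z up, the work surface at z = 0. Lengths are in m, angles in rad, forces in N, time in s.
With the tool pointing down it reaches from about 0.325 to 0.775 m from the base axis. Payload 5.5 kg.
Tool frame: the origin (TCP) lies midway between the tips of the shut fingers; the grasp point (between the pads) lies 19 mm behind it (grasp_offset is the distance from the TCP to the grasp point, in m); z points along the fingers, y is the direction in which the jaws open and shut (so a half turn about z gives the same grasp; the last joint's range is limited). The gripper opens to 85 mm and grips with 20 to 120 N. Pads are 22 mm wide; open, the fingers measure 114 mm over their backs; the gripper's body (76 mm by 85 mm) begins 54 mm behind the grasp point. The pads swing forward as they close: fully open they stand 13 mm farther back than shut.
Start: joints at [1.21, 0.091, 1.231, -0, 1.82, -0.057], TCP at [0.179, 0.573, 0.231] pointing down, gripper open.
Joint ranges: [-2.87, 2.87], [-0.86, 2.18], [0.17, 2.46], [-1.51, 4.65], [0.06, 2.69], [-2.65, 2.65]. Speed limits (rad/s): [2.57, 2.57, 3.01, 3.14, 3.14, 3.14].

INTERFACE

Orientations are given as a rotation vector (axis times angle).
In Python, from cell import * gives the robot as it stands. The module is installed in compiled form; this text tells all that it offers.
- The arm moves only by the tool arm_command, never from a script. Its argument "steps" is a list of rows, each an object of numbers: "dx", "dy", "dz": the shift along the world's x, y, z in mm; "turn": the turn about the world's z in degrees. A call has 1 to 8 rows; each row is the pose to reach, as a shift and turn from the pose commanded when the call began; what a row does not reach only later rows make up. A row lasts 1/10 s, in which the tool goes at most 50 mm and 8.59 degrees, less where a joint would pass 70% of its speed; a pose out of reach is approached as far as the arm can. A call with a gripper value outside its range is refused whole. "hand" is the finger opening in mm, from 0 to 85.4, set as the call begins (left out, the last holds). The fingers move at their own pace and stop on an object; the grip force is fixed at half the most. Time passes only in rows, so rows that repeat a pose let the fingers close. It gives the time, the measured TCP pose, the force and the opening at its end, in the units of the state.
- get_obs(): the state, without advancing time (a new reading comes with each control period).
- get_image(name): name is "scene" or "top" or "wrist"; returns a dict with "image" (384x512x3 uint8, red, green, blue), "vertical_fov" (degrees; the focal length in pixels is half the picture's height over the tangent of half this angle, whatever the lens; pixels are square), "cx", "cy" (the principal point, pixels), "view" (4x4, takes a point from world to camera coordinates). Camera axes: x right, y up, looking along -z (the intrinsics and any distortion apply to the point x, -y, -z); pixel columns grow to the right and rows downward; lengths in m; the calibration is good to about 2 mm. The wrist camera is an equidistant fisheye: a pixel r from the principal point sees the ray r / f radians off the axis. A picture is of the moment at which its call begins. There is no depth.
- finish_job(): hands the job in, once; it reports no verdict.
Trained networks look in the newest picture that a camera, given by its name, has taken for a name from the list of things; names that differ only in an ending like _2 or _b are one class to them, and where a whole thing is asked for, a point or a joint stands for the part that bears it (a point fixed in the world has none). Each returns a list of dicts, best first, with "score" (0 to 1); they miss things now and then, are a little off and sometimes report something else, mostly with a low value. They report only what shows in the picture. A call takes as long as a camera call. They do not tell look-alikes from the thing itself.
- cut_out(camera, label): "mask" (384x512 bool, what is visible of it).
- mark_of(camera, label): "point" ([x, y, z] in m, in the coordinates of the camera as it stood for that picture, good to about 4 mm: a listed point, or the origin of a listed thing).
The state is a dict: "time_s": time; "joint_pos": joint angles; "qvel": joint speeds; "joint_efforts": joint torques, N m; "eef_pos": TCP position; "orientation": TCP orientation; "wrist_force": force on the tool from outside, world axes, zero at the start; "torque": the same for the moment, N m; "width": finger opening in m.
Only numpy, scipy, OpenCV 4.12 (cv2) and the standard library are available. Lean on these libraries where they do the work, as an engineer would, in place of code of your own. Each camera call takes 0.05 s, during which the arm holds its last target.

## Working session

There is one attempt and no reset: what is moved stays moved. The work goes in short steps, Python scripts to look and compute and a tool call to move; the robot and the scene stay as the last step left them, time stands still between calls to the robot, and variables do not carry over. Pictures are saved under pics/ and viewed, and the job is handed in when it is done.

Besides the shell and the picture viewer there is one more tool, called after ">>>" as name(argument=value, ...) on one line, values as JSON. arm_command: Moves the arm, as the interface text tells. Its arguments: {"type":"object","properties":{"steps":{"type":"array"},"hand":{"type":"number"}},"required":["steps"]}

```bash
mkdir -p pics; python3 - <<'E'
from cell import *
import cv2
o=get_obs();print({k:o[k] for k in('time_s','eef_pos','orientation','width')})
for n in('scene','top','wrist'):
    d=get_image(n);cv2.imwrite(f'pics/{n}0.png',d['image'][:,:,::-1]);print(n,d['vertical_fov'],d['cx'],d['cy'],d['view'])
E
```

```text
{'time_s': 0.0, 'eef_pos': array([0.17939136, 0.57225692, 0.23011871]), 'orientation': array([-4.75357477e-01, -3.10499233e+00,  3.07194906e-03]), 'width': 0.08537284216304912}
scene 52.790166957430536 253.76648714937986 183.80953540948175 [[ 0.25156413  0.9678279  -0.00496505 -0.14663165]
 [-0.58132342  0.15519895  0.79873423  0.25962176]
 [ 0.77380784 -0.19804658  0.60166351 -1.34963112]
 [ 0.          0.          0.          1.        ]]
top 57.966022079763114 256.0013580582747 191.84341148576624 [[-0.01620561 -0.99973409 -0.0164054   0.02351933]
 [ 0.99955194 -0.01661126  0.0248996  -0.50442901]
 [-0.0251655  -0.01599453  0.99955534 -0.96247176]
 [ 0.          0.          0.          1.        ]]
wrist 65.70646984690485 255.76517655160382 193.46801127424018 [[ 0.29949361  0.95409378 -0.00293854 -0.60009367]
 [-0.91483656  0.28629347 -0.28479839  0.0382261 ]
 [-0.27088309  0.08798358  0.95858294 -0.37847689]
 [ 0.          0.          0.          1.        ]]
```

View pics/scene0.png

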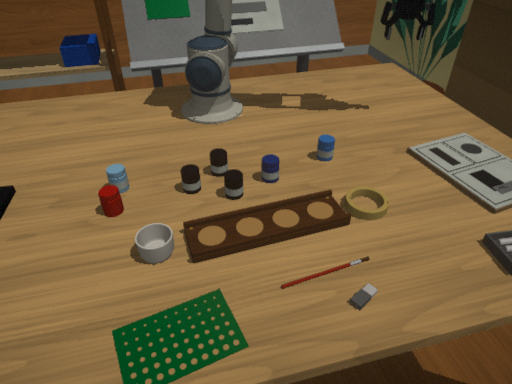

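View pics/top0.png

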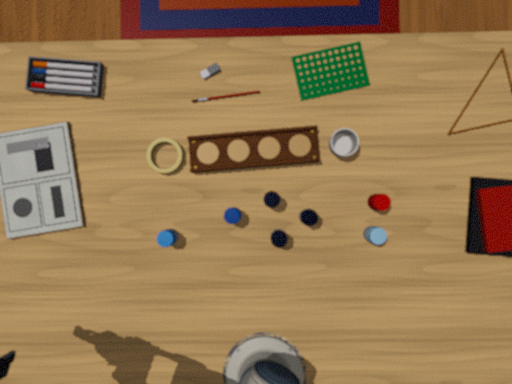

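View pics/wrist0.png

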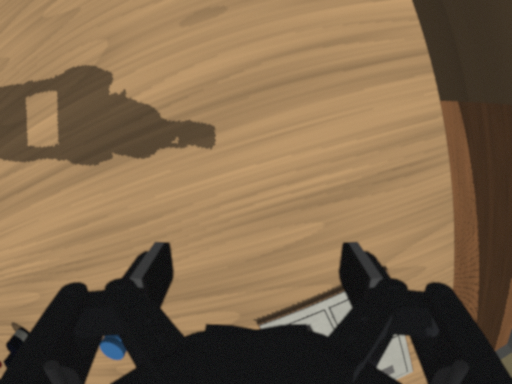

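Scene view: jars lie between the robot and the tray. In the top view, image right is robot −y. Candidates for navy are three dark jars at (272,200), (310,217) and (279,239); the one farthest right is (310,217). Pale is (377,236) and not the red jar at (380,203). Deep is (233,216), mid is (168,239). The pot is at (344,144) and the tape at (165,155).

```bash
cat > h.py <<'E'
from cell import *
import cv2, numpy as np
def cam(d):
    V=np.array(d['view']);f=d['image'].shape[0]/2/np.tan(np.radians(d['vertical_fov'])/2)
    return V,f,d['cx'],d['cy']
def pix2z(d,u,v,z,fish=False):
    V,f,cx,cy=cam(d);a=np.array([(u-cx)/f,(v-cy)/f])
    if fish:
        r=np.hypot(*a);s=np.sin(r)/r if r>1e-9 else 1;ray=np.array([a[0]*s,-a[1]*s,-np.cos(r)])
    else: ray=np.array([a[0],-a[1],-1])
    R=V[:3,:3];c=-R.T@V[:3,3];w=R.T@ray
    return c+w*(z-c[2])/w[2]
def proj(d,P):
    V,f,cx,cy=cam(d);p=V[:3,:3]@np.asarray(P)+V[:3,3]
    return cx+f*p[0]/-p[2],cy-f*p[1]/-p[2]
def w(d,p):
    V=np.array(d['view']);return V[:3,:3].T@(np.asarray(p)-V[:3,3])
E
python3 - <<'E'
from h import *
np.set_printoptions(precision=4,suppress=True)
for c in('top','scene'):
    d=get_image(c)
    for l in('pale_center','mid_center','deep_center','navy_center','pad_1','rinse_pot','tape'):
        for m in mark_of(c,l): 
            P=w(d,m['point']);print(c,l,round(m['score'],2),P,np.round(proj(d,P),0))
    if c=='top':
        cv2.imwrite('pics/crop.png',cv2.resize(d['image'][110:260,140:400,::-1],None,fx=3,fy=3,interpolation=cv2.INTER_CUBIC))
        for l in('pale_center','mid_center','deep_center','navy_center','pad_1'):
            for m in cut_out(c,l):
                k=m['mask'];ys,xs=np.nonzero(k);print(l,round(m['score'],2),xs.mean().round(1),ys.mean().round(1),k.sum(),xs.min(),xs.max(),ys.min(),ys.max(),pix2z(d,xs.mean(),ys.mean(),.019 if 'pad' in l else .05))
E
```

```text
top pale_center 0.77 [ 0.38   -0.3044  0.0288] [375. 236.]
top pale_center 0.73 [ 0.4729 -0.3185  0.0317] [379. 201.]
top mid_center 0.59 [0.3848 0.2609 0.0344] [166. 237.]
top deep_center 0.61 [0.4426 0.0856 0.0343] [230. 215.]
top navy_center 0.63 [ 0.3772 -0.0463  0.0309] [279. 238.]
top navy_center 0.57 [ 0.4812 -0.032   0.0288] [273. 200.]
top navy_center 0.49 [ 0.4353 -0.1232  0.0336] [307. 216.]
top pad_1 0.69 [0.6133 0.1502 0.0175] [207. 154.]
top pad_1 0.67 [ 0.6237 -0.0254  0.0194] [270. 148.]
top pad_1 0.64 [0.6243 0.0653 0.0197] [237. 149.]
top pad_1 0.55 [ 0.6327 -0.106   0.0238] [299. 144.]
top rinse_pot 0.91 [ 0.6305 -0.2204  0.0056] [340. 145.]
top rinse_pot 0.21 [0.6206 0.064  0.0181] [238. 150.]
top tape 0.59 [ 0.6093  0.2724 -0.0012] [165. 157.]
top tape 0.49 [ 0.6263 -0.0266  0.0191] [270. 148.]
pale_center 0.81 379.3 201.5 336 368 391 193 210 [ 0.4725 -0.312   0.05  ]
pale_center 0.71 375.2 234.3 316 364 386 226 242 [ 0.3861 -0.299   0.05  ]
mid_center 0.88 167.7 237.0 317 157 178 228 246 [0.3868 0.2524 0.05  ]
deep_center 0.82 233.1 214.7 265 224 242 206 223 [0.
[... 620 characters left out ...]
296] [110. 201.]
scene mid_center 0.68 [0.3801 0.2586 0.0349] [325. 146.]
scene deep_center 0.69 [ 0.3869 -0.2998  0.031 ] [119. 179.]
scene deep_center 0.58 [0.4435 0.0787 0.0338] [270. 168.]
scene navy_center 0.89 [ 0.3812 -0.0423  0.0382] [219. 160.]
scene navy_center 0.61 [ 0.4354 -0.1241  0.0335] [191. 178.]
scene navy_center 0.59 [ 0.4806 -0.0279  0.0331] [232. 183.]
scene pad_1 0.9 [ 0.633  -0.0208  0.0186] [250. 228.]
scene pad_1 0.86 [0.6121 0.1486 0.0207] [319. 208.]
scene pad_1 0.82 [ 0.6341 -0.1058  0.0216] [212. 235.]
scene pad_1 0.6 [0.6194 0.0578 0.0203] [283. 217.]
scene rinse_pot 0.87 [ 0.6337 -0.2221  0.0005] [158. 252.]
scene tape 0.57 [ 0.6115  0.2711 -0.0011] [366. 207.]
```

View pics/crop.png

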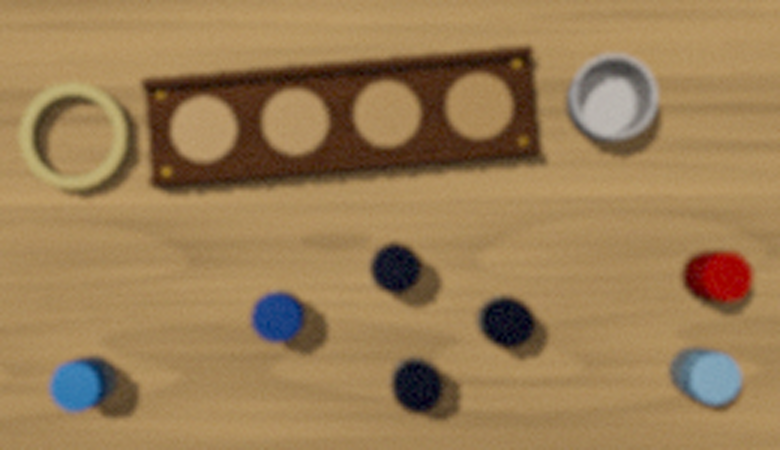

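```bash
cat > m.py <<'E'
from h import *
np.set_printoptions(precision=4,suppress=True)
def lid(d,P,g=None):
    """refine lid/pad centre: threshold in small window round projected point"""
E
python3 - <<'E'
from h import *
np.set_printoptions(precision=4,suppress=True)
# average pads over both cams via cut_out, plane z=.019
pads={}
for c in('top','scene'):
    d=get_image(c)
    for m in cut_out(c,'pad_1'):
        if m['score']<.5: continue
        cn=max(cv2.findContours(m['mask'].astype(np.uint8),cv2.RETR_EXTERNAL,cv2.CHAIN_APPROX_NONE)[0],key=len)
        q=np.array([pix2z(d,u,v,.019)[:2] for u,v in cn[:,0,:]],np.float32)
        (x,y),r=cv2.minEnclosingCircle(q);e=cv2.fitEllipse(q)
        print(c,'pad',e[0],e[1])
    for l,g in(('pale_center',(.386,-.302)),('mid_center',(.384,.257)),('deep_center',(.4435,.079)),('navy_center',(.436,-.1245))):
        for m in cut_out(c,l):
            u,v=proj(d,(*g,.031))
            cn=max(cv2.findContours(m['mask'].astype(np.uint8),cv2.RETR_EXTERNAL,cv2.CHAIN_APPROX_NONE)[0],key=len)
            if cv2.pointPolygonTest(cn,(float(u),float(v)),True)<-3: continue
            # fit xy by matching silhouette of cylinder model
            from scipy.optimize import minimize
            t=np.linspace(0,2*np.pi,40)
            M=m['mask']
            def cost(p):
                pts=[proj(d,(p[0]+r*np.cos(a),p[1]+r*np.sin(a),z)) for a in t for z,r in((0,.023),(.046,.023),(.062,.022))]
                h=cv2.convexHull(np.array(pts,np.float32))
                S=8;im=np.zeros((M.shape[0],M.shape[1]),np.uint8)
                big=np.zeros((60*S,60*S),np.uint8);o=np.array([int(u)-30,int(v)-30])
                cv2.fillConvexPoly(big,np.round((h[:,0]-o+.5)*S).astype(int),255)
                a=cv2.resize(big,(60,60),interpolation=cv2.INTER_AREA)/255.
                return np.abs(a-M[o[1]:o[1]+60,o[0]:o[0]+60]).sum()
            r=minimize(cost,g,method='Nelder-Mead',options=dict(initial_simplex=[g,(g[0]+.006,g[1]),(g[0],g[1]+.006)],xatol=2e-4))
            print(c,l,r.x,round(r.fun,1),M.sum())
E
```

```text
top pad (0.6266244649887085, -0.023410433903336525) (0.05671565234661102, 0.05995144695043564)
top pad (0.633454442024231, -0.10805374383926392) (0.05306447669863701, 0.056461088359355927)
top pad (0.6153600215911865, 0.14632177352905273) (0.05278017744421959, 0.0549532026052475)
top pad (0.6213241815567017, 0.062657430768013) (0.05574824661016464, 0.057325996458530426)
top pale_center [ 0.385 -0.304] 29.2 362
top mid_center [0.3858 0.257 ] 25.0 305
top deep_center [0.443  0.0791] 31.5 286
top navy_center [ 0.4357 -0.1269] 34.4 241
scene pad (0.6145951747894287, 0.14744171500205994) (0.052377503365278244, 0.05662236735224724)
scene pad (0.6319078207015991, -0.10592258721590042) (0.056360404938459396, 0.0569172278046608)
scene pad (0.6255581974983215, -0.022298110648989677) (0.05225692689418793, 0.055034127086400986)
scene pale_center [ 0.3805 -0.3044] 97.4 463
scene mid_center [0.3805 0.2593] 31.4 403
scene deep_center [0.4398 0.0796] 20.3 479
scene navy_center [ 0.4324 -0.1258] 29.3 506
```

Both cameras agree within about 4 mm, and the crop confirms the jar shades. I'll work lightest first, with the jaws along the tray row.

>>> arm_command(steps=[{"dx": 30,"dy": -40,"turn": 7},{"dx": 60,"dy": -80,"turn": 14},{"dx": 90,"dy": -120,"turn": 21.5},{"dx": 120,"dy": -160,"turn": 21.5},{"dx": 150,"dy": -200,"turn": 21.5},{"dx": 180,"dy": -240,"turn": 21.5},{"dx": 210,"dy": -280,"turn": 21.5},{"dx": 220,"dy": -320,"turn": 21.5}])

```text
validation failed for argument at $.st...
```

>>> arm_command(steps=[{"dx": 0,"dy": -48,"dz": -5},{"dx": 0,"dy": -96,"dz": -10},{"dx": 0,"dy": -144,"dz": -20},{"dx": 0,"dy": -192,"dz": -30},{"dx": 0,"dy": -240,"dz": -40},{"dx": 0,"dy": -288,"dz": -50},{"dx": 0,"dy": -336,"dz": -60},{"dx": 0,"dy": -380,"dz": -70}])

```text
validation failed for argument at $.st...
```

>>> arm_command(steps=[{"dx": -3,"dy": -40,"dz": 0},{"dx": -6,"dy": -80,"dz": 0},{"dx": -10,"dy": -120,"dz": 0},{"dx": -13,"dy": -160,"dz": 0},{"dx": -15,"dy": -176,"dz": 0},{"dx": -15,"dy": -176,"dz": 0},{"dx": -15,"dy": -176,"dz": 0}])

```text
validation failed for argument at $.st...
```

>>> arm_command(steps=[{"dx": 30,"dy": -40,"dz": 0,"turn": 7},{"dx": 60,"dy": -80,"dz": 0,"turn": 14},{"dx": 90,"dy": -120,"dz": 0,"turn": 21.5},{"dx": 120,"dy": -160,"dz": 0,"turn": 21.5},{"dx": 150,"dy": -200,"dz": 0,"turn": 21.5},{"dx": 180,"dy": -240,"dz": 0,"turn": 21.5},{"dx": 210,"dy": -280,"dz": 0,"turn": 21.5},{"dx": 220,"dy": -320,"dz": 0,"turn": 21.5}])

```text
time_s: 2.6
eef_pos: [0.4011, 0.2504, 0.2309]
orientation: [-0.11, 3.139, -0.001]
wrist_force: [-0.0, -0.3, -0.3]
width: 0.0857
```

>>> arm_command(steps=[{"dx": 0,"dy": -48,"dz": -5,"turn": 0},{"dx": 0,"dy": -96,"dz": -10,"turn": 0},{"dx": 0,"dy": -144,"dz": -20,"turn": 0},{"dx": 0,"dy": -192,"dz": -30,"turn": 0},{"dx": 0,"dy": -240,"dz": -40,"turn": 0},{"dx": 0,"dy": -288,"dz": -50,"turn": 0},{"dx": 0,"dy": -336,"dz": -60,"turn": 0},{"dx": 0,"dy": -380,"dz": -70,"turn": 0}])

```text
time_s: 3.4
eef_pos: [0.399, -0.1296, 0.1613]
orientation: [-0.111, 3.138, -0.001]
wrist_force: [1.0, 0.9, -0.2]
width: 0.0854
```

>>> arm_command(steps=[{"dx": -3,"dy": -40,"dz": 0,"turn": 0},{"dx": -6,"dy": -80,"dz": 0,"turn": 0},{"dx": -10,"dy": -120,"dz": 0,"turn": 0},{"dx": -14,"dy": -150,"dz": 0,"turn": 0},{"dx": -17,"dy": -173,"dz": 0,"turn": 0},{"dx": -17,"dy": -173,"dz": 0,"turn": 0},{"dx": -17,"dy": -173,"dz": 0,"turn": 0}])

```text
time_s: 4.1
eef_pos: [0.3823, -0.3005, 0.1612]
orientation: [0.11, -3.14, -0.001]
wrist_force: [0.3, -0.2, 0.3]
width: 0.0855
```

```bash
python3 - <<'E'
from h import *
np.set_printoptions(precision=4,suppress=True)
d=get_image('wrist');o=get_obs();print(o['time_s'],o['eef_pos'],o['joint_pos'])
cv2.imwrite('pics/w1.png',d['image'][:,:,::-1])
for m in mark_of('wrist','pale_center'):print(m['score'],w(d,m['point']))
for m in cut_out('wrist','pale_center'):
    ys,xs=np.nonzero(m['mask']);print(m['score'],xs.mean(),ys.mean(),len(xs))
E
```

```text
4.15 [ 0.3825 -0.3     0.1613] [-0.7353 -0.2205  1.6527  0.0004  1.7097 -2.3775]
0.84 [ 0.4768 -0.3166  0.033 ]
0.73 [ 0.3883 -0.3009  0.0298]
0.98 252.15254917703734 190.3311922922521 2491
0.95 234.3337479270315 269.2437810945274 2412
```

View pics/w1.png

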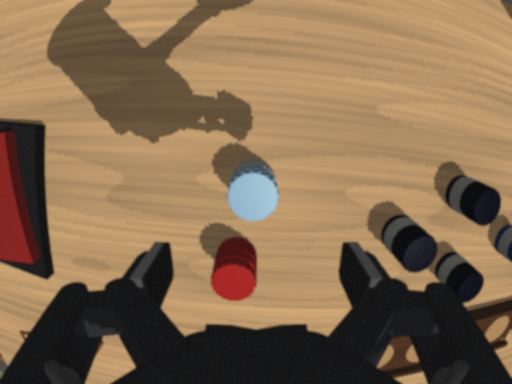

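Pale jar's lid is centred at about (253,197), with the red one at (234,283) below it. I'll check the position from the lid.

```bash
cat > lid.py <<'E'
from h import *
import sys
np.set_printoptions(precision=4,suppress=True)
# fit cylinder silhouette in wrist picture to mask nearest guess
def projf(d,P):
    V,f,cx,cy=cam(d);p=(V[:3,:3]@np.asarray(P).T).T+V[:3,3]
    x,y,z=p[:,0],-p[:,1],-p[:,2];rr=np.hypot(x,y);th=np.arctan2(rr,z);s=f*th/np.maximum(rr,1e-9)
    return np.c_[cx+s*x,cy+s*y]
def fit(d,lab,g,base=0.):
    from scipy.optimize import minimize
    t=np.linspace(0,2*np.pi,40)
    c0=projf(d,np.array([[*g,base+.031]]))[0]
    for m in sorted(cut_out('wrist',lab),key=lambda m:np.hypot(*(np.argwhere(m['mask']).mean(0)[::-1]-c0))):
        M=m['mask'];break
    def cost(p):
        P=np.array([(p[0]+r*np.cos(a),p[1]+r*np.sin(a),base+z) for a in t for z,r in((0,.023),(.046,.023),(.062,.022))])
        h=cv2.convexHull(projf(d,P).astype(np.float32));im=np.zeros(M.shape,np.uint8)
        cv2.fillConvexPoly(im,np.round(h[:,0]*16).astype(np.int32),255,cv2.LINE_AA,4)
        return np.abs(im/255.-M).sum()
    r=minimize(cost,g,method='Nelder-Mead',options=dict(initial_simplex=[g,(g[0]+.006,g[1]),(g[0],g[1]+.006)],xatol=2e-4))
    return r.x,r.fun,M.sum()
if __name__=='__main__':
    lab=sys.argv[1];g=(float(sys.argv[2]),float(sys.argv[3]));b=float(sys.argv[4]) if len(sys.argv)>4 else 0
    d=get_image('wrist');o=get_obs();e=o['eef_pos']
    x,f,n=fit(d,lab,g,b);print(lab,x,round(f),n,'tcp',e,'need mm',(x-e[:2])*1000,'t',o['time_s'])
    cv2.imwrite(f'pics/{lab}_{o["time_s"]:.2f}.png',d['image'][:,:,::-1])
E
python3 lid.py pale_center .384 -.304
python3 -c "
from h import *
d=get_image('wrist');print(pix2z(d,253,197,.062,True))"
```

```text
pale_center [ 0.3856 -0.3035] 268 2433 tcp [ 0.3828 -0.2996  0.1615] need mm [ 2.8208 -3.9698] t 4.3
[ 0.38711008 -0.30144482  0.062     ]
```

>>> arm_command(steps=[{"dx": 3,"dy": -2,"dz": -40,"turn": 0},{"dx": 3,"dy": -2,"dz": -80,"turn": 0},{"dx": 3,"dy": -2,"dz": -110,"turn": 0},{"dx": 3,"dy": -2,"dz": -130,"turn": 0},{"dx": 3,"dy": -2,"dz": -144,"turn": 0},{"dx": 3,"dy": -2,"dz": -144,"turn": 0},{"dx": 3,"dy": -2,"dz": -144,"turn": 0}])

```text
time_s: 5.1
eef_pos: [0.3859, -0.3026, 0.0182]
orientation: [-0.113, 3.139, -0.001]
wrist_force: [-0.2, 0.4, -0.4]
width: 0.0853
```

>>> arm_command(steps=[{"dx": 0,"dy": 0,"dz": 0,"turn": 0},{"dx": 0,"dy": 0,"dz": 0,"turn": 0},{"dx": 0,"dy": 0,"dz": 0,"turn": 0},{"dx": 0,"dy": 0,"dz": 0,"turn": 0},{"dx": 0,"dy": 0,"dz": 0,"turn": 0},{"dx": 0,"dy": 0,"dz": 0,"turn": 0},{"dx": 0,"dy": 0,"dz": 0,"turn": 0},{"dx": 0,"dy": 0,"dz": 0,"turn": 0}], hand=30)

```text
time_s: 5.9
eef_pos: [0.3862, -0.3031, 0.0187]
orientation: [-0.112, 3.138, -0.003]
wrist_force: [0.5, 0.1, 6.2]
width: 0.0443
```

>>> arm_command(steps=[{"dx": 0,"dy": 0,"dz": 20,"turn": 0},{"dx": 0,"dy": 0,"dz": 50,"turn": 0},{"dx": 0,"dy": 0,"dz": 85,"turn": 0},{"dx": 20,"dy": 16,"dz": 110,"turn": 0},{"dx": 45,"dy": 36,"dz": 120,"turn": 0},{"dx": 75,"dy": 60,"dz": 120,"turn": 0},{"dx": 105,"dy": 84,"dz": 120,"turn": 0},{"dx": 135,"dy": 108,"dz": 120,"turn": 0}])

```text
time_s: 6.7
eef_pos: [0.5213, -0.1934, 0.1369]
orientation: [0.112, -3.139, -0.0]
wrist_force: [-0.7, -0.5, -1.7]
width: 0.044
```

>>> arm_command(steps=[{"dx": 30,"dy": 24,"dz": 0,"turn": 0},{"dx": 60,"dy": 48,"dz": 0,"turn": 0},{"dx": 90,"dy": 70,"dz": 0,"turn": 0},{"dx": 104,"dy": 82,"dz": 0,"turn": 0},{"dx": 111,"dy": 88,"dz": 0,"turn": 0},{"dx": 111,"dy": 88,"dz": 0,"turn": 0},{"dx": 111,"dy": 88,"dz": 0,"turn": 0}])

```text
time_s: 7.4
eef_pos: [0.6309, -0.1071, 0.137]
orientation: [0.111, -3.139, 0.001]
wrist_force: [0.4, 0.2, -0.3]
width: 0.0447
```

```bash
cat > v.py <<'E'
from h import *
import sys
o=get_obs();print(o['time_s'],np.round(o['eef_pos'],4),o['width'])
ims=[]
for n in sys.argv[1:]:
    d=get_image(n);ims.append(d['image'][:,:,::-1])
a=ims[0]
if len(ims)>1:a=cv2.resize(np.hstack(ims),(800,300))
cv2.imwrite(f'pics/v.png',a);cv2.imwrite(f'pics/v{o["time_s"]:.2f}.png',a)
E
python3 v.py wrist scene
```

```text
7.4 [ 0.6309 -0.1071  0.137 ] 0.044672927715124384
```

View pics/v.png

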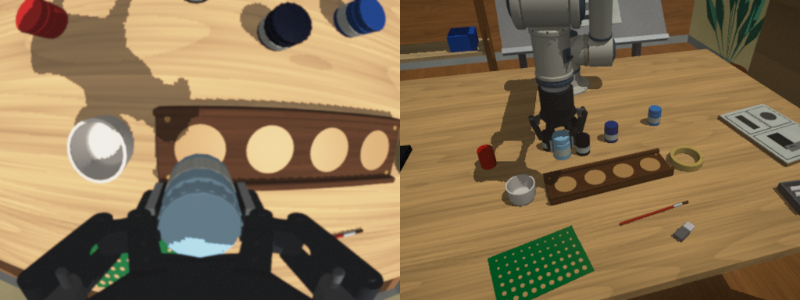

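The jar is held upright over the tray. The wrist picture shows the pads clearly at full-size pixels of about (256,190), (345,190), (422,190) and (480,190). I'll refine the pads from it.

```bash
python3 - <<'E'
from h import *
np.set_printoptions(precision=4,suppress=True)
d=get_image('wrist')
for m in cut_out('wrist','pad_1'):
    cn=max(cv2.findContours(m['mask'].astype(np.uint8),cv2.RETR_EXTERNAL,cv2.CHAIN_APPROX_NONE)[0],key=len)
    q=np.array([pix2z(d,u,v,.019,True)[:2] for u,v in cn[:,0,:]],np.float32)
    e=cv2.fitEllipse(q);print(round(m['score'],2),e)
for m in mark_of('wrist','pad_1'):print(m['score'],w(d,m['point']))
E
```

```text
0.88 ((0.6176261305809021, 0.14570829272270203), (0.05788157507777214, 0.05822442099452019), 64.91674041748047)
0.86 ((0.6277952790260315, -0.10719430446624756), (0.04465159773826599, 0.06395328789949417), 2.771198272705078)
0.85 ((0.6291226148605347, -0.022426502779126167), (0.05834738910198212, 0.05875555798411369), 112.80299377441406)
0.66 ((0.6230082511901855, 0.061973247677087784), (0.058913543820381165, 0.05961121618747711), 77.20054626464844)
0.64 ((0.6439456939697266, -0.23305292427539825), (0.0821509137749672, 0.09822966158390045), 35.053951263427734)
0.81 [0.6273 0.0612 0.0174]
0.79 [0.6227 0.1428 0.0173]
0.68 [ 0.6333 -0.0238  0.0178]
0.63 [ 0.6338 -0.1066  0.019 ]
```

>>> arm_command(steps=[{"dx": 2.5,"dy": 0,"dz": -30,"turn": 0},{"dx": 2.5,"dy": 0,"dz": -60,"turn": 0},{"dx": 2.5,"dy": 0,"dz": -80,"turn": 0},{"dx": 2.5,"dy": 0,"dz": -92,"turn": 0},{"dx": 2.5,"dy": 0,"dz": -97,"turn": 0},{"dx": 2.5,"dy": 0,"dz": -100,"turn": 0},{"dx": 2.5,"dy": 0,"dz": -100,"turn": 0},{"dx": 2.5,"dy": 0,"dz": -100,"turn": 0}])

```text
time_s: 8.45
eef_pos: [0.6348, -0.1066, 0.0388]
orientation: [-0.112, 3.137, -0.001]
wrist_force: [0.4, -0.3, -0.1]
width: 0.0445
```

```bash
python3 v.py scene wrist
```

```text
8.45 [ 0.6348 -0.1066  0.0388] 0.04453396744789229
```

View pics/v.png

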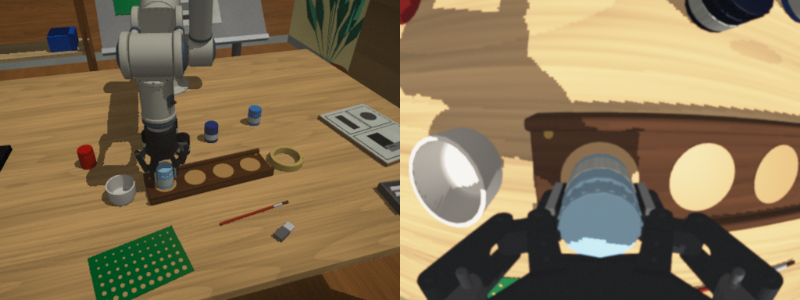

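Jar sits over the pad with no contact yet. I'll lower 2 mm more, then release.

>>> arm_command(steps=[{"dx": -0.5,"dy": 0,"dz": -1,"turn": 0},{"dx": -0.5,"dy": 0,"dz": -2,"turn": 0},{"dx": -0.5,"dy": 0,"dz": -2,"turn": 0}])

```text
time_s: 8.85
eef_pos: [0.6344, -0.1066, 0.0378]
orientation: [-0.112, 3.137, -0.001]
wrist_force: [-3.2, 0.1, 7.3]
width: 0.0444
```

>>> arm_command(steps=[{"dx": 0,"dy": 0,"dz": 0,"turn": 0},{"dx": 0,"dy": 0,"dz": 0,"turn": 0},{"dx": 0,"dy": 0,"dz": 0,"turn": 0},{"dx": 0,"dy": 0,"dz": 0,"turn": 0},{"dx": 0,"dy": 0,"dz": 0,"turn": 0}], hand=66)

```text
time_s: 9.35
eef_pos: [0.6334, -0.1064, 0.0349]
orientation: [0.112, -3.139, -0.0]
wrist_force: [0.3, -0.0, -0.1]
width: 0.0661
```

>>> arm_command(steps=[{"dx": 0,"dy": 0,"dz": 15,"turn": 0},{"dx": 0,"dy": 0,"dz": 40,"turn": 0},{"dx": 0,"dy": 0,"dz": 75,"turn": 0},{"dx": 0,"dy": 0,"dz": 110,"turn": 0},{"dx": -10,"dy": 20,"dz": 120,"turn": 0},{"dx": -30,"dy": 50,"dz": 120,"turn": 0},{"dx": -50,"dy": 90,"dz": 120,"turn": 0},{"dx": -80,"dy": 127,"dz": 120,"turn": 0}])

```text
time_s: 10.15
eef_pos: [0.5532, 0.0217, 0.1566]
orientation: [-0.111, 3.138, 0.0]
wrist_force: [-0.7, 1.4, 0.3]
width: 0.066
```

```bash
python3 v.py scene top; python3 lid.py pale_center .634 -.107 .019
```

```text
10.15 [0.5532 0.0217 0.1566] 0.06603707099485999
pale_center [ 0.6355 -0.1064] 622 2244 tcp [0.5525 0.0225 0.1569] need mm [  82.9857 -128.9422] t 10.3
```

View pics/v.png

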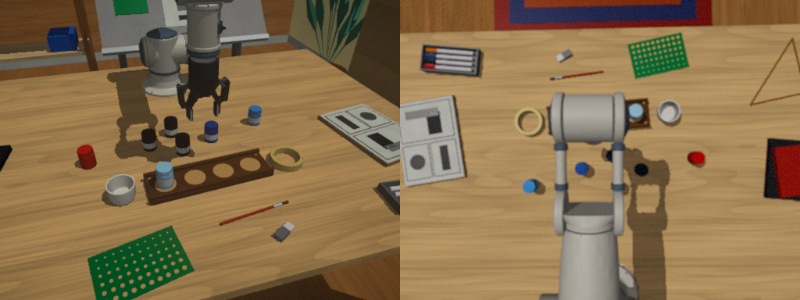

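Pale is upright and centred on pad_1. Next is mid.

>>> arm_command(steps=[{"dx": -24,"dy": 34,"dz": 0,"turn": 0},{"dx": -48,"dy": 68,"dz": 0,"turn": 0},{"dx": -72,"dy": 102,"dz": 0,"turn": 0},{"dx": -96,"dy": 136,"dz": 0,"turn": 0},{"dx": -120,"dy": 170,"dz": 0,"turn": 0},{"dx": -144,"dy": 204,"dz": 0,"turn": 0},{"dx": -168,"dy": 236,"dz": 0,"turn": 0},{"dx": -168,"dy": 236,"dz": 0,"turn": 0}], hand=85)

```text
time_s: 11.15
eef_pos: [0.3843, 0.2592, 0.1564]
orientation: [-0.118, 3.139, 0.003]
wrist_force: [1.1, -1.2, -0.1]
width: 0.0848
```

>>> arm_command(steps=[{"dx": 0,"dy": 0,"dz": 0,"turn": 0},{"dx": 0,"dy": 0,"dz": 0,"turn": 0}])

```text
time_s: 11.35
eef_pos: [0.3867, 0.2556, 0.1557]
orientation: [-0.11, 3.139, -0.001]
wrist_force: [-0.2, -0.0, -0.3]
width: 0.0855
```

```bash
python3 lid.py mid_center .384 .258
```

```text
mid_center [0.3864 0.2575] 150 2669 tcp [0.3867 0.2554 0.1555] need mm [-0.2713  2.0771] t 11.4
```

>>> arm_command(steps=[{"dx": 0,"dy": 2,"dz": -40,"turn": 0},{"dx": 0,"dy": 2,"dz": -80,"turn": 0},{"dx": 0,"dy": 2,"dz": -110,"turn": 0},{"dx": 0,"dy": 2,"dz": -128,"turn": 0},{"dx": 0,"dy": 2,"dz": -138,"turn": 0},{"dx": 0,"dy": 2,"dz": -138,"turn": 0},{"dx": 0,"dy": 2,"dz": -138,"turn": 0}])

```text
time_s: 12.15
eef_pos: [0.3864, 0.2585, 0.0183]
orientation: [-0.111, 3.138, 0.001]
wrist_force: [-0.6, 0.1, -0.3]
width: 0.0852
```

>>> arm_command(steps=[{"dx": 0,"dy": 0,"dz": 0,"turn": 0},{"dx": 0,"dy": 0,"dz": 0,"turn": 0},{"dx": 0,"dy": 0,"dz": 0,"turn": 0},{"dx": 0,"dy": 0,"dz": 0,"turn": 0},{"dx": 0,"dy": 0,"dz": 0,"turn": 0},{"dx": 0,"dy": 0,"dz": 0,"turn": 0},{"dx": 0,"dy": 0,"dz": 0,"turn": 0},{"dx": 0,"dy": 0,"dz": 0,"turn": 0}], hand=30)

```text
time_s: 12.95
eef_pos: [0.3863, 0.259, 0.0186]
orientation: [-0.112, 3.137, 0.002]
wrist_force: [0.1, -0.0, 6.2]
width: 0.0446
```

>>> arm_command(steps=[{"dx": 0,"dy": 0,"dz": 20,"turn": 0},{"dx": 0,"dy": 0,"dz": 50,"turn": 0},{"dx": 0,"dy": 0,"dz": 85,"turn": 0},{"dx": 15,"dy": -18,"dz": 110,"turn": 0},{"dx": 40,"dy": -46,"dz": 120,"turn": 0},{"dx": 68,"dy": -79,"dz": 120,"turn": 0},{"dx": 96,"dy": -112,"dz": 120,"turn": 0},{"dx": 124,"dy": -144,"dz": 120,"turn": 0}])

```text
time_s: 13.75
eef_pos: [0.5102, 0.1132, 0.1371]
orientation: [0.113, -3.139, -0.0]
wrist_force: [0.6, 0.3, -1.7]
width: 0.0444
```

>>> arm_command(steps=[{"dx": 28,"dy": -33,"dz": 0,"turn": 0},{"dx": 56,"dy": -66,"dz": 0,"turn": 0},{"dx": 84,"dy": -98,"dz": 0,"turn": 0},{"dx": 104,"dy": -121,"dz": 0,"turn": 0},{"dx": 118,"dy": -137,"dz": 0,"turn": 0},{"dx": 118,"dy": -137,"dz": 0,"turn": 0},{"dx": 118,"dy": -137,"dz": 0,"turn": 0}])

```text
time_s: 14.45
eef_pos: [0.6271, -0.0225, 0.1363]
orientation: [0.111, -3.138, -0.001]
wrist_force: [0.5, 0.2, -1.1]
width: 0.0445
```

>>> arm_command(steps=[{"dx": 1,"dy": 0,"dz": -30,"turn": 0},{"dx": 1,"dy": 0,"dz": -60,"turn": 0},{"dx": 1,"dy": 0,"dz": -80,"turn": 0},{"dx": 1,"dy": 0,"dz": -92,"turn": 0},{"dx": 1,"dy": 0,"dz": -98,"turn": 0},{"dx": 1,"dy": 0,"dz": -101,"turn": 0},{"dx": 1,"dy": 0,"dz": -102,"turn": 0},{"dx": 1,"dy": 0,"dz": -102,"turn": 0}])

```text
time_s: 15.25
eef_pos: [0.6293, -0.0221, 0.0377]
orientation: [-0.113, 3.137, 0.0]
wrist_force: [-2.8, 1.8, 5.6]
width: 0.044
```

```bash
python3 v.py scene wrist
```

```text
15.25 [ 0.6293 -0.0221  0.0377] 0.04399193595825055
```

View pics/v.png

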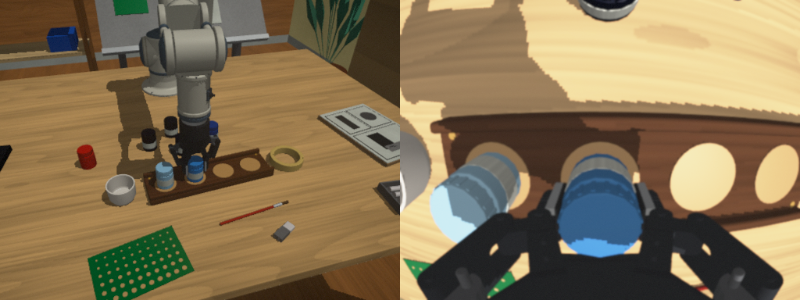

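Mid is standing on pad_2, clear of pale. I'll release it and go on to deep.

>>> arm_command(steps=[{"dx": 0,"dy": 0,"dz": 0,"turn": 0},{"dx": 0,"dy": 0,"dz": 0,"turn": 0},{"dx": 0,"dy": 0,"dz": 0,"turn": 0},{"dx": 0,"dy": 0,"dz": 0,"turn": 0},{"dx": 0,"dy": 0,"dz": 0,"turn": 0}], hand=66)

```text
time_s: 15.85
eef_pos: [0.6285, -0.0225, 0.0351]
orientation: [0.112, -3.139, 0.0]
wrist_force: [0.2, -0.7, 0.4]
width: 0.0662
```

>>> arm_command(steps=[{"dx": 0,"dy": 0,"dz": 15,"turn": 0},{"dx": 0,"dy": 0,"dz": 40,"turn": 0},{"dx": 0,"dy": 0,"dz": 75,"turn": 0},{"dx": 0,"dy": 0,"dz": 110,"turn": 0},{"dx": -20,"dy": 10,"dz": 120,"turn": 0},{"dx": -55,"dy": 25,"dz": 120,"turn": 0},{"dx": -90,"dy": 45,"dz": 120,"turn": 0},{"dx": -125,"dy": 65,"dz": 120,"turn": 0}])

```text
time_s: 16.65
eef_pos: [0.5024, 0.0429, 0.1567]
orientation: [-0.111, 3.138, 0.0]
wrist_force: [0.8, 0.2, 0.5]
width: 0.0659
```

>>> arm_command(steps=[{"dx": -30,"dy": 18,"dz": 0,"turn": 0},{"dx": -60,"dy": 36,"dz": 0,"turn": 0},{"dx": -60,"dy": 36,"dz": 0,"turn": 0},{"dx": -60,"dy": 36,"dz": 0,"turn": 0}], hand=85)

```text
time_s: 17.05
eef_pos: [0.4436, 0.0788, 0.1569]
orientation: [-0.114, 3.137, -0.0]
wrist_force: [0.9, 0.6, -0.6]
width: 0.0852
```

```bash
python3 lid.py deep_center .442 .079;python3 lid.py mid_center .628 -.0225 .019; python3 v.py scene wrist
```

```text
deep_center [0.4447 0.0794] 183 2622 tcp [0.444  0.0785 0.1565] need mm [0.7041 0.8931] t 17.1
mid_center [ 0.6311 -0.0218] 2062 216 tcp [0.4442 0.0781 0.1557] need mm [186.9638 -99.9068] t 17.2
17.25 [0.4441 0.0781 0.1555] 0.08504295770162469
```

View pics/v.png

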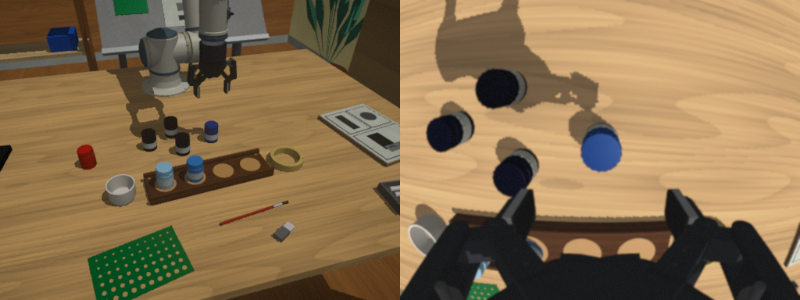

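Pale and mid stand on pads 1 and 2. Deep is under the gripper, and the nearest dark jar is about 115 mm away.

>>> arm_command(steps=[{"dx": 0.5,"dy": 1,"dz": -40,"turn": 0},{"dx": 0.5,"dy": 1,"dz": -80,"turn": 0},{"dx": 0.5,"dy": 1,"dz": -110,"turn": 0},{"dx": 0.5,"dy": 1,"dz": -128,"turn": 0},{"dx": 0.5,"dy": 1,"dz": -138,"turn": 0},{"dx": 0.5,"dy": 1,"dz": -138,"turn": 0},{"dx": 0.5,"dy": 1,"dz": -138,"turn": 0}])

```text
time_s: 18.05
eef_pos: [0.4447, 0.0795, 0.0182]
orientation: [-0.112, 3.138, 0.0]
wrist_force: [-0.1, 0.4, -0.3]
width: 0.085
```

>>> arm_command(steps=[{"dx": 0,"dy": 0,"dz": 0,"turn": 0},{"dx": 0,"dy": 0,"dz": 0,"turn": 0},{"dx": 0,"dy": 0,"dz": 0,"turn": 0},{"dx": 0,"dy": 0,"dz": 0,"turn": 0},{"dx": 0,"dy": 0,"dz": 0,"turn": 0},{"dx": 0,"dy": 0,"dz": 0,"turn": 0},{"dx": 0,"dy": 0,"dz": 0,"turn": 0},{"dx": 0,"dy": 0,"dz": 0,"turn": 0}], hand=30)

```text
time_s: 18.85
eef_pos: [0.4449, 0.0796, 0.0186]
orientation: [-0.112, 3.137, 0.0]
wrist_force: [-0.3, 0.4, 5.6]
width: 0.0443
```

>>> arm_command(steps=[{"dx": 0,"dy": 0,"dz": 20,"turn": 0},{"dx": 0,"dy": 0,"dz": 50,"turn": 0},{"dx": 0,"dy": 0,"dz": 85,"turn": 0},{"dx": 20,"dy": -2,"dz": 110,"turn": 0},{"dx": 55,"dy": -5,"dz": 120,"turn": 0},{"dx": 95,"dy": -9,"dz": 120,"turn": 0},{"dx": 135,"dy": -13,"dz": 120,"turn": 0},{"dx": 165,"dy": -17,"dz": 120,"turn": 0}])

```text
time_s: 19.65
eef_pos: [0.6106, 0.0623, 0.1362]
orientation: [0.112, -3.139, 0.0]
wrist_force: [-0.6, 0.3, -0.3]
width: 0.0442
```

>>> arm_command(steps=[{"dx": 13,"dy": -1,"dz": 0,"turn": 0},{"dx": 13,"dy": -1,"dz": 0,"turn": 0},{"dx": 13,"dy": -1,"dz": 0,"turn": 0}])

```text
time_s: 19.95
eef_pos: [0.6214, 0.0615, 0.1364]
orientation: [0.112, -3.138, -0.0]
wrist_force: [-0.8, 0.1, -0.6]
width: 0.0444
```

>>> arm_command(steps=[{"dx": 0,"dy": 0,"dz": -30,"turn": 0},{"dx": 0,"dy": 0,"dz": -60,"turn": 0},{"dx": 0,"dy": 0,"dz": -80,"turn": 0},{"dx": 0,"dy": 0,"dz": -92,"turn": 0},{"dx": 0,"dy": 0,"dz": -98,"turn": 0},{"dx": 0,"dy": 0,"dz": -101,"turn": 0},{"dx": 0,"dy": 0,"dz": -102,"turn": 0},{"dx": 0,"dy": 0,"dz": -102,"turn": 0}])

```text
time_s: 20.75
eef_pos: [0.6227, 0.0617, 0.0376]
orientation: [-0.112, 3.137, 0.0]
wrist_force: [-3.5, -0.5, 4.6]
width: 0.0444
```

```bash
python3 v.py scene wrist
```

```text
20.75 [0.6227 0.0617 0.0376] 0.044369057274459535
```

View pics/v.png

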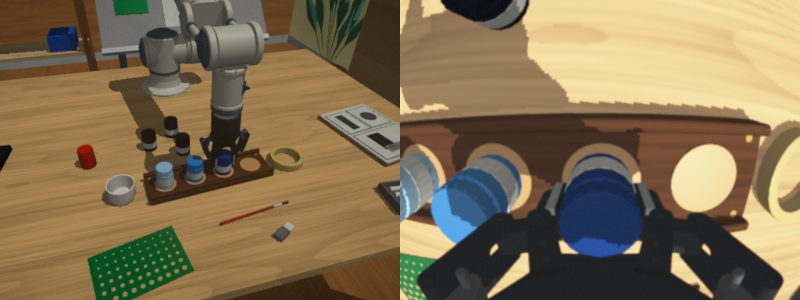

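Deep is on pad_3. I'll release it and go to the navy jar farthest to the robot's right.

>>> arm_command(steps=[{"dx": 0,"dy": 0,"dz": 0,"turn": 0},{"dx": 0,"dy": 0,"dz": 0,"turn": 0},{"dx": 0,"dy": 0,"dz": 0,"turn": 0},{"dx": 0,"dy": 0,"dz": 0,"turn": 0},{"dx": 0,"dy": 0,"dz": 0,"turn": 0}], hand=66)

```text
time_s: 21.35
eef_pos: [0.622, 0.0615, 0.0351]
orientation: [0.112, -3.139, 0.0]
wrist_force: [0.0, 0.7, 0.3]
width: 0.0659
```

>>> arm_command(steps=[{"dx": 0,"dy": 0,"dz": 15,"turn": 0},{"dx": 0,"dy": 0,"dz": 40,"turn": 0},{"dx": 0,"dy": 0,"dz": 75,"turn": 0},{"dx": 0,"dy": 0,"dz": 110,"turn": 0},{"dx": -20,"dy": -20,"dz": 120,"turn": 0},{"dx": -50,"dy": -50,"dz": 120,"turn": 0},{"dx": -80,"dy": -80,"dz": 120,"turn": 0},{"dx": -110,"dy": -110,"dz": 120,"turn": 0}])

```text
time_s: 22.15
eef_pos: [0.5111, -0.0493, 0.1568]
orientation: [-0.113, 3.138, -0.001]
wrist_force: [0.6, -1.1, -0.2]
width: 0.0657
```

>>> arm_command(steps=[{"dx": -30,"dy": -30,"dz": 0,"turn": 0},{"dx": -60,"dy": -60,"dz": 0,"turn": 0},{"dx": -76,"dy": -78,"dz": 0,"turn": 0},{"dx": -76,"dy": -78,"dz": 0,"turn": 0},{"dx": -76,"dy": -78,"dz": 0,"turn": 0}], hand=85)

```text
time_s: 22.65
eef_pos: [0.4362, -0.1267, 0.1565]
orientation: [-0.11, 3.138, -0.001]
wrist_force: [-0.1, -0.1, -0.7]
width: 0.0848
```

```bash
python3 lid.py navy_center .436 -.126; python3 v.py scene wrist
```

```text
navy_center [ 0.4364 -0.1256] 164 2647 tcp [ 0.4365 -0.1262  0.1562] need mm [-0.0536  0.6062] t 22.7
22.75 [ 0.4366 -0.1259  0.1559] 0.08488445823218385
```

View pics/v.png

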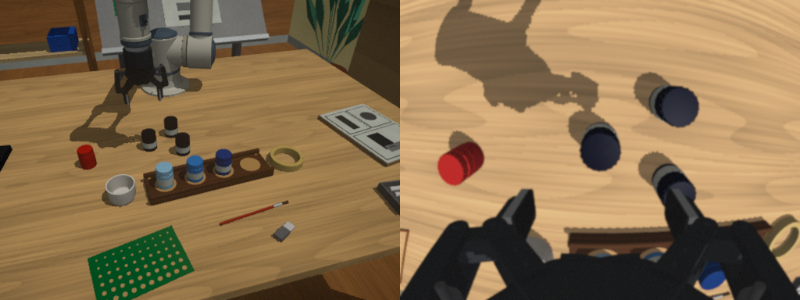

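Navy (robot's rightmost dark jar) is centred under the gripper. I'll descend with a 72 mm opening to stay clear of its neighbours.

>>> arm_command(steps=[{"dx": 0,"dy": 0.5,"dz": -40,"turn": 0},{"dx": 0,"dy": 0.5,"dz": -70,"turn": 0},{"dx": 0,"dy": 0.5,"dz": -100,"turn": 0},{"dx": 0,"dy": 0.5,"dz": -125,"turn": 0},{"dx": 0,"dy": 0.5,"dz": -138,"turn": 0},{"dx": 0,"dy": 0.5,"dz": -138,"turn": 0},{"dx": 0,"dy": 0.5,"dz": -138,"turn": 0}], hand=72)

```text
time_s: 23.55
eef_pos: [0.4367, -0.1259, 0.0182]
orientation: [-0.113, 3.139, -0.001]
wrist_force: [-0.8, -0.1, 0.1]
width: 0.0719
```

>>> arm_command(steps=[{"dx": 0,"dy": 0,"dz": 0,"turn": 0},{"dx": 0,"dy": 0,"dz": 0,"turn": 0},{"dx": 0,"dy": 0,"dz": 0,"turn": 0},{"dx": 0,"dy": 0,"dz": 0,"turn": 0},{"dx": 0,"dy": 0,"dz": 0,"turn": 0},{"dx": 0,"dy": 0,"dz": 0,"turn": 0},{"dx": 0,"dy": 0,"dz": 0,"turn": 0},{"dx": 0,"dy": 0,"dz": 0,"turn": 0}], hand=30)

```text
time_s: 24.35
eef_pos: [0.4373, -0.1264, 0.0193]
orientation: [-0.112, 3.136, -0.002]
wrist_force: [-0.4, 1.1, 5.6]
width: 0.0444
```

>>> arm_command(steps=[{"dx": 0,"dy": 0,"dz": 20,"turn": 0},{"dx": 0,"dy": 0,"dz": 50,"turn": 0},{"dx": 0,"dy": 0,"dz": 90,"turn": 0},{"dx": 0,"dy": 0,"dz": 120,"turn": 0},{"dx": 15,"dy": 22,"dz": 130,"turn": 0},{"dx": 40,"dy": 60,"dz": 130,"turn": 0},{"dx": 65,"dy": 98,"dz": 130,"turn": 0},{"dx": 90,"dy": 136,"dz": 130,"turn": 0}])

```text
time_s: 25.15
eef_pos: [0.5268, 0.0113, 0.1477]
orientation: [-0.111, 3.139, -0.0]
wrist_force: [0.6, -0.4, -0.8]
width: 0.0441
```

>>> arm_command(steps=[{"dx": 25,"dy": 38,"dz": 0,"turn": 0},{"dx": 50,"dy": 76,"dz": 0,"turn": 0},{"dx": 75,"dy": 114,"dz": 0,"turn": 0},{"dx": 90,"dy": 136,"dz": 0,"turn": 0},{"dx": 90,"dy": 136,"dz": 0,"turn": 0},{"dx": 90,"dy": 136,"dz": 0,"turn": 0}])

```text
time_s: 25.75
eef_pos: [0.6157, 0.1462, 0.1466]
orientation: [0.114, -3.138, 0.001]
wrist_force: [0.2, -0.1, -2.3]
width: 0.044
```

>>> arm_command(steps=[{"dx": 0,"dy": 0,"dz": -35,"turn": 0},{"dx": 0,"dy": 0,"dz": -70,"turn": 0},{"dx": 0,"dy": 0,"dz": -92,"turn": 0},{"dx": 0,"dy": 0,"dz": -103,"turn": 0},{"dx": 0,"dy": 0,"dz": -108,"turn": 0},{"dx": 0,"dy": 0,"dz": -111,"turn": 0},{"dx": 0,"dy": 0,"dz": -112,"turn": 0},{"dx": 0,"dy": 0,"dz": -112,"turn": 0}])

```text
time_s: 26.55
eef_pos: [0.6171, 0.1457, 0.0384]
orientation: [-0.111, 3.136, 0.0]
wrist_force: [-2.1, -2.0, 5.6]
width: 0.0445
```

```bash
python3 v.py scene wrist
```

```text
26.55 [0.6171 0.1457 0.0384] 0.04448344284856626
```

View pics/v.png

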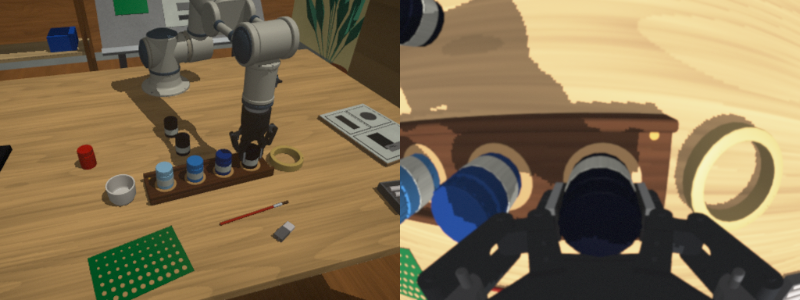

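Navy is on pad_4 and the tape is clear. I'll release, retreat, and verify from above.

>>> arm_command(steps=[{"dx": 0,"dy": 0,"dz": 0,"turn": 0},{"dx": 0,"dy": 0,"dz": 0,"turn": 0},{"dx": 0,"dy": 0,"dz": 0,"turn": 0},{"dx": 0,"dy": 0,"dz": 0,"turn": 0},{"dx": 0,"dy": 0,"dz": 0,"turn": 0}], hand=66)

```text
time_s: 27.15
eef_pos: [0.616, 0.1461, 0.0351]
orientation: [0.112, -3.139, -0.0]
wrist_force: [0.2, 0.2, -0.0]
width: 0.0659
```

>>> arm_command(steps=[{"dx": 0,"dy": 0,"dz": 15,"turn": 0},{"dx": 0,"dy": 0,"dz": 40,"turn": 0},{"dx": 0,"dy": 0,"dz": 75,"turn": 0},{"dx": 0,"dy": 0,"dz": 115,"turn": 0},{"dx": -25,"dy": 10,"dz": 140,"turn": 0},{"dx": -60,"dy": 35,"dz": 150,"turn": 0},{"dx": -95,"dy": 65,"dz": 150,"turn": 0},{"dx": -130,"dy": 95,"dz": 150,"turn": 0}])

```text
time_s: 27.95
eef_pos: [0.4851, 0.2418, 0.1875]
orientation: [-0.11, 3.137, 0.002]
wrist_force: [0.3, 1.6, -0.2]
width: 0.0661
```

>>> arm_command(steps=[{"dx": -35,"dy": 30,"dz": 0,"turn": 0},{"dx": -70,"dy": 60,"dz": 0,"turn": 0},{"dx": -105,"dy": 95,"dz": 0,"turn": 0},{"dx": -140,"dy": 130,"dz": 0,"turn": 0},{"dx": -160,"dy": 170,"dz": 0,"turn": 0},{"dx": -160,"dy": 170,"dz": 0,"turn": 0},{"dx": -160,"dy": 170,"dz": 0,"turn": 0}])

```text
time_s: 28.65
eef_pos: [0.3254, 0.4117, 0.1863]
orientation: [-0.116, 3.138, 0.001]
wrist_force: [0.0, 0.7, 0.4]
width: 0.0662
```

```bash
python3 v.py scene top; python3 - <<'E'
from h import *
np.set_printoptions(precision=4,suppress=True)
for c in('top','scene'):
    d=get_image(c)
    for l in('pale_center','mid_center','deep_center','navy_center','rinse_pot','tape'):
        for m in mark_of(c,l):print(c,l,round(m['score'],2),w(d,m['point']))
    a=d['image'][110:260,140:400,::-1] if c=='top' else d['image'][160:290,110:410,::-1]
    cv2.imwrite(f'pics/end_{c}.png',cv2.resize(a,(780,int(780*a.shape[0]/a.shape[1])),interpolation=cv2.INTER_CUBIC))
E
```

```text
28.65 [0.3254 0.4117 0.1863] 0.06620679703689901
top pale_center 0.89 [ 0.4701 -0.3196  0.0372]
top pale_center 0.72 [ 0.6292 -0.1058  0.0513]
top mid_center 0.85 [ 0.6262 -0.0235  0.0561]
top deep_center 0.82 [0.6203 0.0636 0.0537]
top navy_center 0.67 [ 0.379  -0.0429  0.0307]
top navy_center 0.52 [0.6135 0.1477 0.0548]
top rinse_pot 0.72 [ 0.6291 -0.2236  0.0039]
top tape 0.91 [ 0.6095  0.2733 -0.0005]
scene pale_center 0.79 [ 0.636  -0.1049  0.0483]
scene pale_center 0.71 [ 0.474  -0.3177  0.0286]
scene mid_center 0.89 [ 0.6278 -0.0228  0.0512]
scene mid_center 0.46 [ 0.632  -0.1047  0.0175]
scene deep_center 0.91 [0.624  0.0628 0.0502]
scene deep_center 0.62 [0.6128 0.1493 0.0205]
scene navy_center 0.83 [ 0.3782 -0.0459  0.0349]
scene navy_center 0.64 [0.6164 0.1453 0.0539]
scene navy_center 0.62 [ 0.4794 -0.0269  0.0328]
scene rinse_pot 0.85 [ 0.6336 -0.2226  0.0037]
scene rinse_pot 0.46 [0.6189 0.145  0.0516]
scene tape 0.71 [ 0.6134  0.2697 -0.0023]
```

View pics/end_top.png

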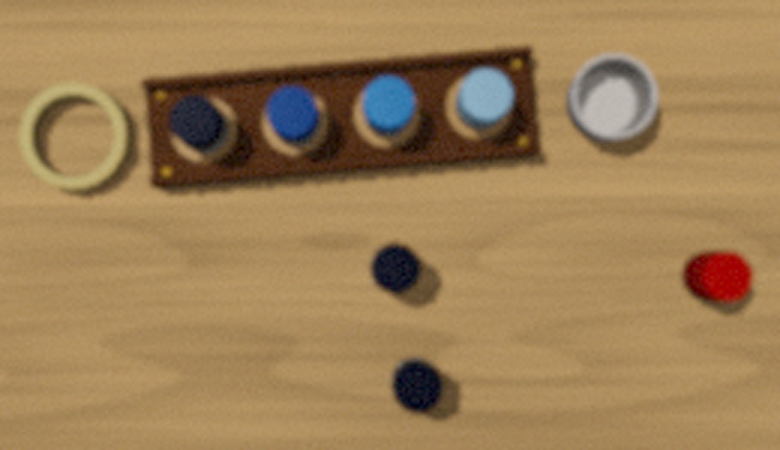

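View pics/end_scene.png

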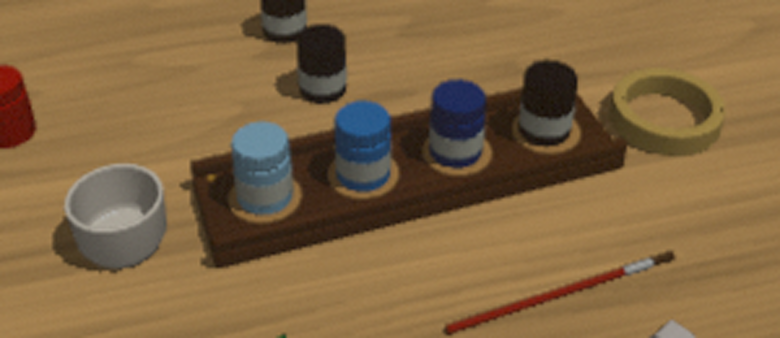

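All four stand upright and centred on their pads. Pot, tape and look-alikes have not moved.

```bash
python3 -c "
from cell import *
print(finish_job())"
```

```text
the job is handed in; nothing more can be done
None
```

The four blue jars are on the ink tray in order of shade, and I handed the job in at about 29 s of the 104 s allowed. Pale is on the pad by the rinse pot, then mid, then deep, with navy by the masking tape. For navy I took the dark jar farthest to the robot's right.

- **Position:** In the last pictures from the top and scene cameras, all four jars stand upright. Their measured centres are within about 5 mm of the pad centres I had measured (0.634,−0.107; 0.628,−0.022; 0.622,0.062; 0.617,0.146). That is near the measuring error of about 4 mm.
- **Left alone:** The rinse pot and tape read the same as at the start within about 4 mm. The red look-alike and the two other dark jars were not moved.
- **Forces:** The readings at the end of each move never went above about 8 N.
- **Checks that disagreed:** The wrist check of mid on pad_2 was useless because the jar was almost hidden, so I relied on the other two cameras there. The networks also gave a few false low-score hits, such as a rinse pot at pad_4, which the pictures ruled out. The gripper read about 44.4 mm when holding a jar, so it probably gripped at the lid rather than the 46 mm body, but nothing slipped.

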